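# Vent the leak-test pot and start its filler plug

### The arm

A 6-joint arm with a two-finger parallel gripper is mounted at the origin on a cart in front of the work surface, level with it; the furniture and walls round the work are solid. World frame = base frame: x ahead of the robot, y to its left, z up, the work surface at z = 0. Lengths are in m, angles in rad, forces in N, time in s.
With the tool pointing down it reaches from about 0.4 to 0.825 m from the base axis. Payload 7 kg.
Tool frame: the origin (TCP) lies midway between the tips of the shut fingers; the grasp point (between the pads) lies 19 mm behind it; y points along the fingers, z is the direction in which the jaws open and shut, and the axes are right-handed (so a half turn about y gives the same grasp; the last joint's range is limited). The gripper opens to 88 mm and grips with 3 to 60 N. Pads are 19 mm wide; open, the fingers measure 130 mm over their backs; the gripper's body (78 mm by 193 mm) begins 47 mm behind the grasp point.
Start: joints at [1.446, 0.359, 0.012, 0, -1.224, -0.288], TCP at [0.271, 0.618, 0.227] pointing down, gripper open.
Joint ranges: [-3.07, 3.07], [-1.43, 2.12], [-1.02, 1.25], [-3.03, 1.67], [-3.05, -0], [-3.03, 3.03]. Speed limits (rad/s): [2.39, 2.39, 3.01, 3.14, 3.14, 3.14].

### API

Orientations are given as a rotation vector (axis times angle).
In Python, from bench import arm, capture, calibration, recognise, cut_out, landmark_of gives the robot as it stands.
- The arm moves only by the tool servo_tool, never from a script. Its argument "rows" is a list of rows, each an object with "dp": the shift along the tool's x, y, z in mm, a list of three; "spin": the turn about the tool's y in degrees. In form: [{"dp": [dx, dy, dz], "spin": spin}, ...]. A call has exactly 5 rows; each row is the pose to reach, as a shift and turn from the pose commanded when the call began, along the tool's axes at that moment; what a row does not reach only later rows make up. A row lasts 1/12 s, in which the tool goes at most 41.7 mm and 7.16 degrees, less where a joint would pass 70% of its speed; a pose out of reach is approached as far as the arm can. A call with a gripper value outside its range is refused whole. "grip" is the opening, from -1 (shut) to 1 (fully open), set as the call begins (left out, the last holds). The fingers move at their own pace and stop on an object; "newtons" is the grip in N (left out, the last holds). Time passes only in rows, so rows that repeat a pose let the fingers close, or fill a call up. It gives the time, the measured TCP pose, the force and the opening at its end, in the units of the state.
- arm.state(): the state, without advancing time (a new reading comes with each control period).
- capture(name): name is "scene" or "top" or "wrist"; returns the picture (480x640x3 uint8, red, green, blue); there is no depth.
- calibration(name): a dict with "fovy" (degrees; the focal length in pixels is half the picture's height over the tangent of half this angle, whatever the lens; pixels are square), "cx", "cy" (the principal point, pixels), "pose" (4x4, takes a point from camera to world coordinates); the wrist camera has in their place "hand_eye" (4x4, takes a point from camera to tool coordinates, whose origin is the TCP and whose axes are the tool frame's). Camera axes: x right, y down, z forward; pixel columns grow to the right and rows downward; lengths in m; the calibration is good to about 2 mm. The wrist camera is an equidistant fisheye: a pixel r from the principal point sees the ray r / f radians off the axis. A picture is of the moment at which its call begins: read the wrist's pose just before it. calibration takes no time and is no camera call.
- arm.sign_off(): hands the job in, once; it reports no verdict.
Trained networks look in the newest picture that a camera, given by its name, has taken for a name from the list of things; names that differ only in an ending like _2 or _b are one class to them, and where a whole thing is asked for, a point or a joint stands for the part that bears it (a point fixed in the world has none). Each returns a list of dicts, best first, with "p" (0 to 1); they miss things now and then, are a little off and sometimes report something else, mostly with a low value. They report only what shows in the picture. A call takes as long as a camera call. They do not tell look-alikes from the thing itself.
- recognise(camera, query): "position" ([x, y, z] in m, in world coordinates, good to about 4 mm: the middle of the surface that is visible of it).
- cut_out(camera, query): "region" (480x640 bool, what is visible of it).
- landmark_of(camera, query): "position" ([x, y, z] in m, in world coordinates, good to about 4 mm: a listed point, or the origin of a listed thing).
The state is a dict: "time": time; "qpos": joint angles; "qvel": joint speeds; "tau": joint torques, N m; "tool_pos": TCP position; "eef_rot": TCP orientation; "ft_force": force on the tool from outside, world axes, zero at the start; "ft_torque": the same for the moment, N m; "width": opening from 0.0 (shut) to 1.0 (fully open).
Only numpy, scipy, OpenCV 4.12 (cv2) and the standard library are available. Lean on these libraries where they do the work, as an engineer would, in place of code of your own. Each camera call takes 0.05 s, during which the arm holds its last target.

### The job

A stud is bolted up in the leak-test pot: first turn the pot's valve until its pointer rests at the brass vent silencer, so that no air gets trapped. Then start the filler plug, which stands loose in the neck, without crossing its thread: turn it backward until you feel it drop into the thread, then turn it one full turn forward. Finish while still holding it there, until I come and run it home, and leave the other things on the table alone.

Things in the scene. Friction and masses are not known exactly. Their poses are not given: they have to be found in the camera images.
- test_pot: the leak-test pot, fixed to the table: round aluminium body 200 mm across, 72 mm high to the top of its clear lid, small gauge on its near side. Origin: middle of its underside; z up. It stands turned by a different amount each time. On the lid are the valve (axis at y = -50 mm in this frame) and the filler neck (at y = +47 mm)
- vent_valve (a joint): angle of the valve's pointer (rad), growing anticlockwise from above. A sprung plunger holds it in four detents: 0 = blanked port, 0.785 = brass vent silencer, 1.571 = hose barb, 2.356 = coupling nipple; stops at -0.2 and 2.56. About 0.08 N m turns it from one to the next; within 15 degrees of a detent it snaps in by itself
- valve_grip (a point): point on the valve's upright axis, at mid-height of its black pointer handle; x is where it points, z up. The handle is an upright bar 13 mm wide (along y), from 21 mm behind to 21 mm ahead of the axis, 13 mm below to 13 mm above this point; at its foot is a round hub 33 mm across, and 19 mm below this point the flat top of the housing, 52 mm across
- vent_silencer (a point): middle of the vent silencer, a ribbed brass cylinder 15 mm thick and 24 mm long that sticks out level from the side of the valve housing, 42 mm from the valve's axis. The three other ports are of steel: a hexagon plug, a barbed hose tail, a coupling nipple
- filler_neck: the filler neck, an upright aluminium tube on the lid, 62 mm outside, 40 mm high. Origin: middle of its mouth, z up. Its bore has a right-hand two-start thread that begins at the mouth at two opposite places, not to be seen from outside. One turn moves the plug 14 mm along the axis. A plug in the thread has 1.5 mm of play along the axis and stays where it is when let go
- filler_plug: the filler plug, steel, 96 mm long, about 0.3 kg, standing upright and loose in the neck, the start of its thread resting on top of the neck's thread. Origin: middle of its lower end; z up; x points to a small dark dot on its top. Nose 40 mm thick; thread 48 mm over the crests, from 28 mm up; round knurled head 46 mm across, from 64 to 96 mm up
- plug_grip (a point): point on the plug's axis at mid-height of its head (16 mm below its top); axes as the plug's. Turned backward (anticlockwise from above) the plug climbs 14 mm a turn and, 40 to 105 degrees from its start, drops 7 mm if free to sink or pressed lightly (3 to 8 N); the push is gone until it has sunk. Another drop follows each half turn. Forward is clockwise
- silicone_oil: bystander: white dosing bottle 38 mm thick and 105 mm high, standing on the table; origin in the middle of its underside
- spare_lens: bystander: clear spare lens 121 mm across and 14 mm high, lying behind the pot; origin in the middle of its underside
- dust_brush: bystander: flat brush 168 mm long, lying on the table; origin in the middle of its underside
Not all that is in view belongs to the job. What is shaped like the filler_plug but brown or orange is not meant.

How it is judged:
On the way, in this order (a step that is already met when the one before it is completed fails the run):
1. the valve's pointer rests in the vent detent (value of joint vent_valve between 0.635 and 0.935 rad), for 0.2 s.
2. the plug has been turned backward up to the end of the neck's thread (within 17 degrees of it and risen to it) (angle between the x axis of filler_plug and the x axis of filler_neck, either way round below 0.3 rad and z of filler_plug in the frame of filler_neck between -0.0293 and -0.024 m), for 0.04 s.
3. the plug has dropped by the 7 mm into the start of the thread (angle between the x axis of filler_plug and the x axis of filler_neck, either way round below 0.7 rad and z of filler_plug in the frame of filler_neck between -0.037 and -0.0325 m), for 0.04 s.
At the end, for the whole second after the job is handed in: The valve's pointer rests in the vent detent (within 9 degrees). The plug stands upright in the neck's thread (within 4 degrees), one full turn further in than where it dropped (within 43 degrees, so 14 mm lower within 3 mm), is at rest, and the fingers still hold it with more than 2 N (all of step 1 and angle between the x axis of filler_plug and the x axis of filler_neck, either way round below 0.75 rad and z of filler_plug in the frame of filler_neck between -0.0515 and -0.0455 m and horizontal distance between filler_plug and filler_neck below 0.003 m and angle between filler_plug's own z axis and vertical below 0.07 rad and contact force between the fingers and filler_plug above 2 N and linear speed of filler_plug below 0.01 m/s and angular speed of filler_plug below 0.15 rad/s); the arm keeps its last pose, push and grip.
It fails at once if the oil bottle is knocked (distance of silicone_oil from where it was at the start of the episode above 0.02 m or angle between silicone_oil's own z axis and vertical above 0.5 rad).
It fails at once if the spare lens is pushed away (distance of spare_lens from where it was at the start of the episode above 0.02 m).
It fails at once if the brush is pushed away (distance of dust_brush from where it was at the start of the episode above 0.02 m).
It also fails if it takes over 72 s, if anything falls off the work surface, if the arm or the gripper's body presses on something with over 40 N, if the wrist force passes 120 N, or if a joint passes its speed limit or range.

## Working session

There is one attempt and no reset: what is moved stays moved. The work goes in short steps, Python scripts to look and compute and a tool call to move; the robot and the scene stay as the last step left them, time stands still between calls to the robot, and variables do not carry over. Pictures are saved under pics/ and viewed, and the job is handed in when it is done.

Besides the shell and the picture viewer there is one more tool, called after "Call:" as name(argument=value, ...), one argument or row to a line, values as JSON. servo_tool: Moves the arm, as the interface text tells. Its arguments: {"type":"object","properties":{"rows":{"type":"array","items":{"type":"object","properties":{"dp":{"type":"array","items":{"type":"number"}},"spin":{"type":"number"}}}},"grip":{"type":"number"},"newtons":{"type":"number"}},"required":["rows"]}

```bash
mkdir -p pics; ls
cat > h.py <<'E'
import numpy as np, cv2
from bench import arm, capture, calibration, recognise, cut_out, landmark_of
from scipy.spatial.transform import Rotation as R
def save(im,n): cv2.imwrite('pics/'+n+'.png',im[:,:,::-1])
def T(s):
    M=np.eye(4);M[:3,:3]=R.from_rotvec(s['eef_rot']).as_matrix();M[:3,3]=s['tool_pos'];return M
E
python3 - <<'E'
from h import *
s=arm.state();print(s);print(T(s).round(3))
for c in ('scene','top'):
    save(capture(c),c+'0')
    k=calibration(c);print(c,{a:np.round(b,3).tolist() for a,b in k.items()})
print({a:np.round(b,3).tolist() for a,b in calibration('wrist').items()})
for q in ['valve_grip','vent_silencer','filler_neck','filler_plug','plug_grip','test_pot','silicone_oil']:
    print(q,[(np.round(d['position'],3).tolist(),round(d['p'],2)) for d in landmark_of('top',q)])
E
```

```text
pics
{'time': 0.0, 'qpos': array([ 1.44612497e+00,  3.59361372e-01,  1.10868506e-02, -3.53217565e-04,
       -1.22409455e+00, -2.88088016e-01]), 'qvel': array([ 0.00227375,  0.00141684, -0.00035278,  0.00126769, -0.0003162 ,
        0.00169793]), 'tau': array([ 4.37069320e-04, -5.82709622e+01,  2.93066704e+01,  6.99735850e+00,
        7.29675448e-03, -1.51614631e-04]), 'tool_pos': array([0.27060521, 0.61786383, 0.22565081]), 'eef_rot': array([-0.41736591, -1.99229065,  1.99553913]), 'ft_force': array([0.25037366, 0.43715506, 0.56899346]), 'ft_torque': array([0.01887492, 0.01440666, 0.00147519]), 'width': 0.9996632124558981}
[[-0.916 -0.001 -0.401  0.271]
 [ 0.401 -0.002 -0.916  0.618]
 [-0.    -1.     0.002  0.226]
 [ 0.     0.     0.     1.   ]]
scene {'fovy': 45.322, 'cx': 323.122, 'cy': 235.664, 'pose': [[0.499, -0.476, 0.724, -0.257], [-0.867, -0.28, 0.413, -0.526], [0.006, -0.834, -0.552, 0.769], [0.0, 0.0, 0.0, 1.0]]}
top {'fovy': 49.389, 'cx': 323.708, 'cy': 234.534, 'pose': [[-0.01, -0.982, 0.19, 0.367], [-1.0, 0.012, 0.01, -0.067], [-0.013, -0.19, -0.982, 1.128], [0.0, 0.0, 0.0, 1.0]]}
{'fovy': 65.706, 'cx': 317.799, 'cy': 236.521, 'hand_eye': [[0.001, 0.97, 0.244, -0.066], [0.0, -0.244, 0.97, -0.157], [1.0, -0.001, -0.001, -0.001], [0.0, 0.0, 0.0, 1.0]]}
valve_grip [([0.559, -0.074, 0.123], 0.57)]
vent_silencer [([0.543, -0.114, 0.089], 0.66), ([0.558, -0.028, -0.0], 0.37)]
filler_neck [([0.559, 0.022, 0.114], 0.73)]
filler_plug [([0.559, 0.022, 0.081], 0.93), ([0.627, 0.134, 0.002], 0.7), ([0.522, 0.141, 0.0], 0.64)]
plug_grip [([0.518, 0.133, 0.081], 0.87), ([0.558, 0.022, 0.159], 0.62)]
test_pot [([0.561, -0.029, 0.001], 0.73)]
silicone_oil [([0.406, -0.228, -0.001], 0.85)]
```

View pics/scene0.png

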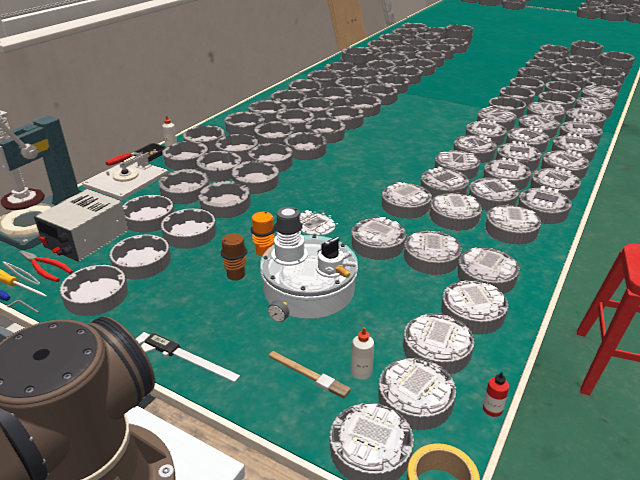

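View pics/top0.png

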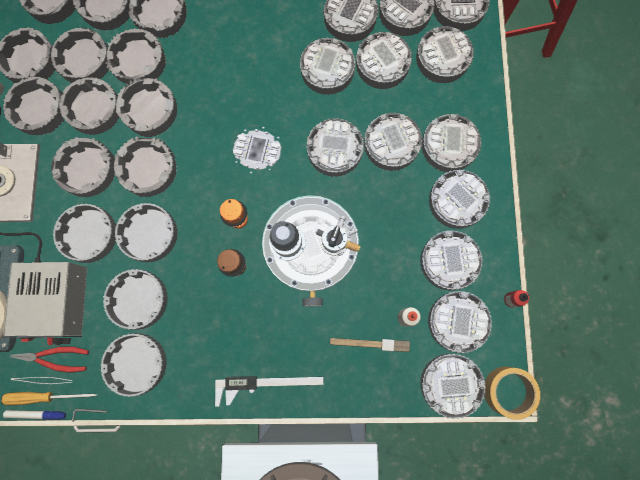

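Run:
```python
import cv2
a=cv2.imread('pics/top0.png')[165:325,240:440]; b=cv2.imread('pics/scene0.png')[170:330,260:460]
cv2.imwrite('pics/crop0.png',cv2.resize(a,None,fx=4,fy=3.75,interpolation=3)[:600,:800]); cv2.imwrite('pics/crop1.png',cv2.resize(b,(750,600),interpolation=3))
```

```text
(no output)
```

View pics/crop0.png

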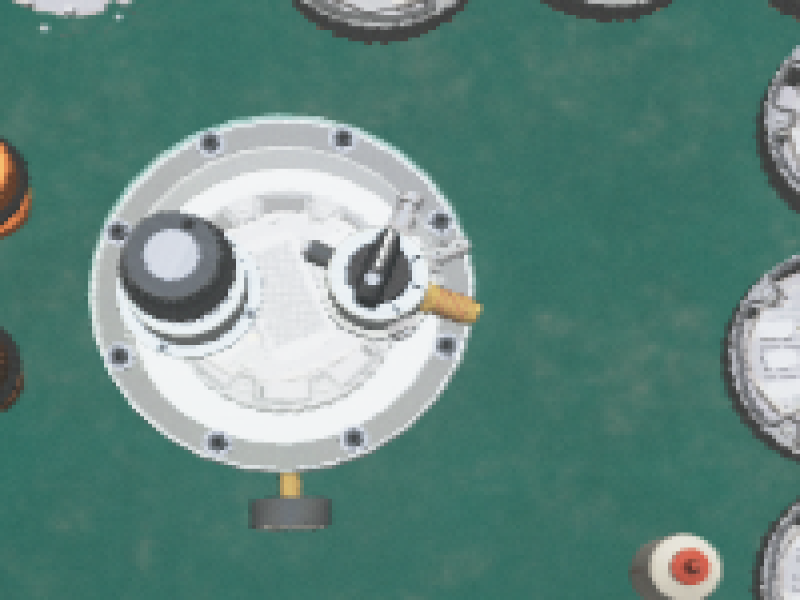

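View pics/crop1.png

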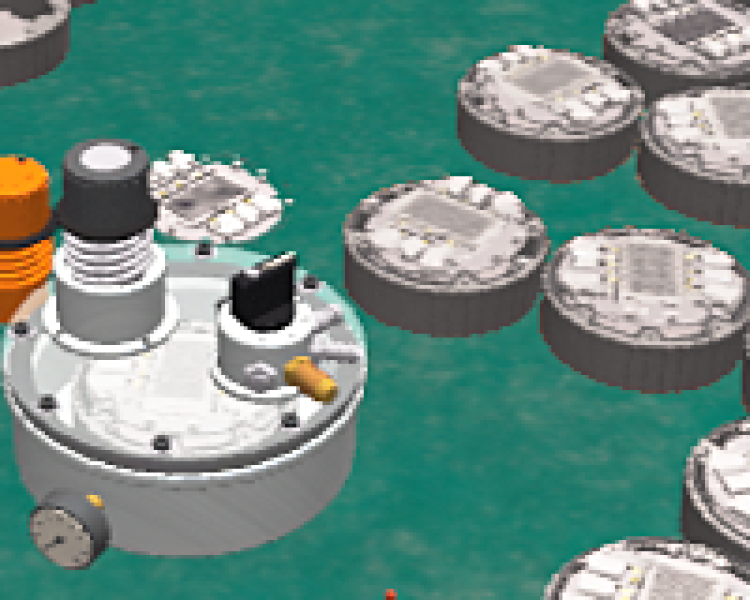

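Top view: the grey plug in the neck is at about (286,235), and its dot lies up and to the right. The black valve handle is at (335,236) and points up towards the coupling nipple. The brass silencer is at (352,246), so the valve has to turn about 90° clockwise. The orange (232,211) and brown (231,262) look-alikes stand left of the pot; the steel-grey one in the neck is the one meant. I'll move over the valve for a closer look.

```bash
cat >> h.py <<'E'
def to(p):
    s=arm.state();M=T(s);print('t',round(s['time'],2),'tcp',s['tool_pos'].round(4),'dp mm',(M[:3,:3].T@(np.array(p)-M[:3,3])*1000).round(1),'jaw deg',np.degrees(np.arctan2(M[1,2],M[0,2])).round(1),'q6',s['qpos'][5].round(3),'f',s['ft_force'].round(1),'w',round(s['width'],3),'tilt',M[2,1].round(4))
E
python3 -c "
from h import *
to([.555,-.07,.23])"
```

```text
t 0.45 tcp [0.2708 0.6182 0.2265] dp mm [-536.5   -3.4  516.4] jaw deg -113.7 q6 -0.288 f [-0.2  0.5 -0.1] w 1.003 tilt -1.0
```

Call:
servo_tool(
  rows=[
    {"dp":[-29,0,28],"spin":0},
    {"dp":[-58,0,56],"spin":0},
    {"dp":[-87,0,84],"spin":0},
    {"dp":[-116,0,112],"spin":0},
    {"dp":[-145,0,140],"spin":0},
  ],
)

```text
time: 0.87
tool_pos: [0.3478, 0.4301, 0.2266]
eef_rot: [-0.417, -1.995, 1.994]
ft_force: [0.7, 0.2, 0.2]
width: 0.996
```

Call:
servo_tool(
  rows=[
    {"dp":[-29,0,28],"spin":0},
    {"dp":[-58,0,56],"spin":0},
    {"dp":[-87,0,84],"spin":0},
    {"dp":[-116,0,112],"spin":0},
    {"dp":[-145,0,140],"spin":0},
  ],
)

```text
time: 1.28
tool_pos: [0.4244, 0.2436, 0.227]
eef_rot: [-0.418, -1.995, 1.993]
ft_force: [1.3, 0.0, 0.1]
width: 1.001
```

Call:
servo_tool(
  rows=[
    {"dp":[-29,0,28],"spin":0},
    {"dp":[-58,0,56],"spin":0},
    {"dp":[-87,0,84],"spin":0},
    {"dp":[-116,0,112],"spin":0},
    {"dp":[-145,0,140],"spin":0},
  ],
)

```text
time: 1.7
tool_pos: [0.5011, 0.0571, 0.2271]
eef_rot: [-0.418, -1.995, 1.994]
ft_force: [1.3, 0.9, -0.5]
width: 0.998
```

Call:
servo_tool(
  rows=[
    {"dp":[-29,0,28],"spin":0},
    {"dp":[-58,0,56],"spin":0},
    {"dp":[-87,0,84],"spin":0},
    {"dp":[-101,0,96],"spin":0},
    {"dp":[-101,0,96],"spin":0},
  ],
)

```text
time: 2.12
tool_pos: [0.5557, -0.0728, 0.2261]
eef_rot: [-0.421, -1.991, 1.992]
ft_force: [-0.1, 0.0, 0.4]
width: 1.003
```

Run:
```python
from h import *
to([.559,-.074,.2])
save(capture('wrist'),'w1')
for q in ['valve_grip','vent_silencer','filler_neck','filler_plug','plug_grip']:
    print(q,[(np.round(d['position'],3).tolist(),round(d['p'],2)) for d in landmark_of('wrist',q)])
```

```text
t 2.12 tcp [ 0.5557 -0.0728  0.2261] dp mm [-3.5 26.1 -0.3] jaw deg -113.9 q6 0.935 f [-0.1  0.   0.4] w 1.003 tilt -1.0
valve_grip [([0.556, -0.073, 0.124], 0.75)]
vent_silencer [([0.544, -0.11, 0.088], 0.91)]
filler_neck []
filler_plug [([0.621, 0.134, -0.0], 0.85), ([0.556, 0.021, 0.082], 0.83)]
plug_grip []
```

View pics/w1.png

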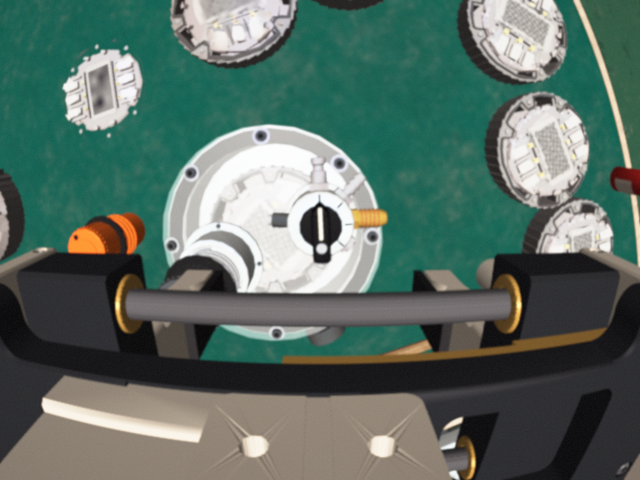

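The wrist view shows the handle at (321,222), upright in the image. The nipple is at its tip (318,165) and the silencer at (370,217), 90° clockwise. The jaws already straddle the bar. I'll narrow them and go down on the upper part of the handle, keeping the gripper body above the plug's top.

Call:
servo_tool(
  rows=[
    {"dp":[-1.5,15,0],"spin":0},
    {"dp":[-1.5,30,0],"spin":0},
    {"dp":[-1.5,45,0],"spin":0},
    {"dp":[-1.5,60,0],"spin":0},
    {"dp":[-1.5,70,0],"spin":0},
  ],
  grip=-0.1,
)

```text
time: 2.83
tool_pos: [0.5555, -0.069, 0.1555]
eef_rot: [-0.415, -1.995, 1.995]
ft_force: [0.1, -0.2, -0.2]
width: 0.685
```

Call:
servo_tool(
  rows=[
    {"dp":[0,10,0],"spin":0},
    {"dp":[0,20,0],"spin":0},
    {"dp":[0,30,0],"spin":0},
    {"dp":[0,35,0],"spin":0},
    {"dp":[0,35,0],"spin":0},
  ],
)

```text
time: 3.25
tool_pos: [0.5555, -0.07, 0.1203]
eef_rot: [-0.416, -1.993, 1.994]
ft_force: [-0.2, 0.1, 0.3]
width: 0.45
```

Call:
servo_tool(
  rows=[
    {"dp":[0,0,0],"spin":0},
    {"dp":[0,0,0],"spin":0},
    {"dp":[0,0,0],"spin":0},
    {"dp":[0,0,0],"spin":0},
    {"dp":[0,0,0],"spin":0},
  ],
  grip=-1,
  newtons=12,
)

```text
time: 3.67
tool_pos: [0.5544, -0.0738, 0.1222]
eef_rot: [-0.414, -1.987, 2.0]
ft_force: [-3.4, -24.6, 2.5]
width: 0.154
```

Run:
```python
from h import *
to([.557,-.0735,.121]);print(arm.state()['qpos'].round(3))
save(capture('wrist'),'w2')
```

```text
t 3.67 tcp [ 0.5544 -0.0738  0.1222] dp mm [-2.3  1.2 -1.3] jaw deg -113.6 q6 0.934 f [ -3.4 -24.6   2.5] w 0.154 tilt -1.0
[ 0.221  0.264 -0.386  0.006 -0.926  0.934]
```

View pics/w2.png

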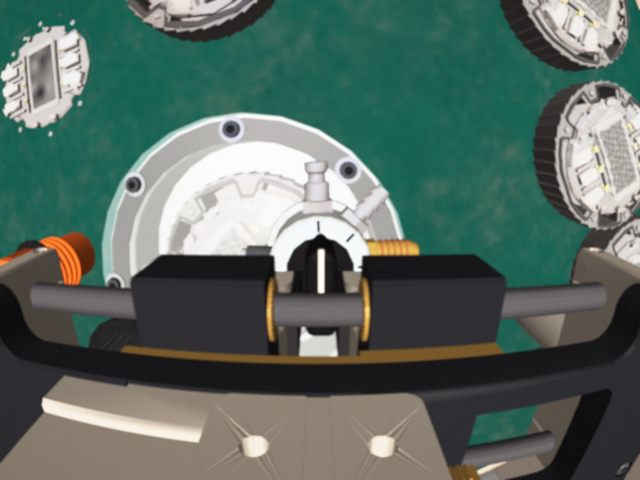

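The bar is between the pads, and a 25 N side load shows the tool sits about 4 mm off centre. I'll shift it over and then turn clockwise.

Call:
servo_tool(
  rows=[
    {"dp":[-1,0,2],"spin":0},
    {"dp":[-2,0,3.5],"spin":0},
    {"dp":[-2,0,3.5],"spin":0},
    {"dp":[-2,0,3.5],"spin":6},
    {"dp":[-2,0,3.5],"spin":12},
  ],
  newtons=15,
)

```text
time: 4.13
tool_pos: [0.5552, -0.0748, 0.1222]
eef_rot: [-0.602, -1.861, 1.864]
ft_force: [-3.2, -3.5, 3.9]
width: 0.176
```

Call:
servo_tool(
  rows=[
    {"dp":[0,0,0],"spin":5},
    {"dp":[0,0,0],"spin":10},
    {"dp":[0,0,0],"spin":15},
    {"dp":[0,0,0],"spin":20},
    {"dp":[0,0,0],"spin":25},
  ],
)

```text
time: 4.55
tool_pos: [0.5579, -0.0741, 0.1224]
eef_rot: [-0.927, -1.575, 1.572]
ft_force: [2.7, -2.4, -2.1]
width: 0.145
```

Call:
servo_tool(
  rows=[
    {"dp":[0,0,0],"spin":6},
    {"dp":[0,0,0],"spin":12},
    {"dp":[0,0,0],"spin":18},
    {"dp":[0,0,0],"spin":24},
    {"dp":[0,0,0],"spin":28},
  ],
)

```text
time: 4.97
tool_pos: [0.5582, -0.0732, 0.1224]
eef_rot: [-1.202, -1.226, 1.221]
ft_force: [2.9, 4.3, -1.1]
width: 0.195
```

Call:
servo_tool(
  rows=[
    {"dp":[0,0,0],"spin":6},
    {"dp":[0,0,0],"spin":12},
    {"dp":[0,0,0],"spin":18},
    {"dp":[0,0,0],"spin":24},
    {"dp":[0,0,0],"spin":25},
  ],
)

```text
time: 5.38
tool_pos: [0.5605, -0.0739, 0.1229]
eef_rot: [-1.383, -0.902, 0.891]
ft_force: [11.7, -3.5, -5.9]
width: 0.145
```

Run:
```python
from h import *
to([.557,-.0735,.121]);print(arm.state()['qpos'].round(3),arm.state()['ft_torque'])
save(capture('wrist'),'w3')
```

```text
t 5.38 tcp [ 0.5605 -0.0739  0.1229] dp mm [-1.   1.8  3.4] jaw deg 156.0 q6 -0.635 f [11.7 -3.5 -5.9] w 0.145 tilt -1.0
[ 0.216  0.266 -0.379  0.002 -0.919 -0.635] [-1.07776284 -4.04309376  0.15808903]
```

View pics/w3.png

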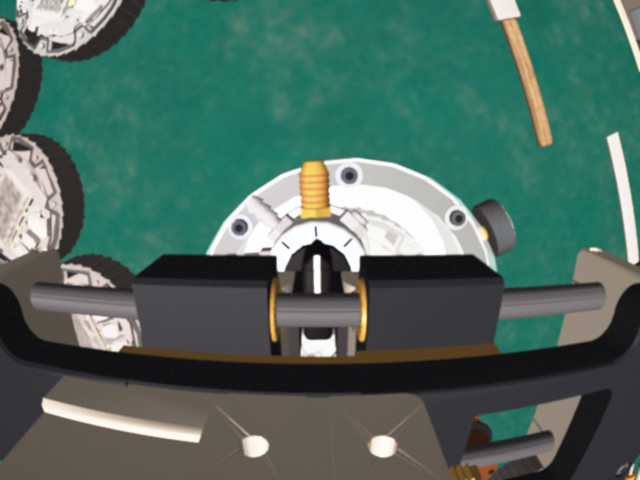

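The pointer (319,250) lines up with the silencer (315,190). I'll release, lift, spin back 90°, and move over the plug to look.

Call:
servo_tool(
  rows=[
    {"dp":[0,0,0],"spin":0},
    {"dp":[0,0,0],"spin":0},
    {"dp":[0,0,0],"spin":0},
    {"dp":[0,-10,0],"spin":0},
    {"dp":[0,-30,0],"spin":0},
  ],
  grip=-0.1,
)

```text
time: 5.85
tool_pos: [0.5546, -0.0742, 0.1502]
eef_rot: [-1.374, -0.896, 0.903]
ft_force: [0.4, -0.6, -0.5]
width: 0.433
```

Call:
servo_tool(
  rows=[
    {"dp":[0,-30,0],"spin":0},
    {"dp":[0,-60,0],"spin":0},
    {"dp":[0,-90,0],"spin":0},
    {"dp":[0,-120,0],"spin":0},
    {"dp":[0,-130,0],"spin":0},
  ],
  grip=1,
)

```text
time: 6.27
tool_pos: [0.5579, -0.0744, 0.2876]
eef_rot: [-1.381, -0.906, 0.896]
ft_force: [0.5, 1.3, 0.7]
width: 0.769
```

Call:
servo_tool(
  rows=[
    {"dp":[0,0,0],"spin":-7},
    {"dp":[0,0,0],"spin":-14},
    {"dp":[0,0,0],"spin":-21},
    {"dp":[0,0,0],"spin":-28},
    {"dp":[0,0,0],"spin":-35},
  ],
)

```text
time: 6.68
tool_pos: [0.5561, -0.0741, 0.2822]
eef_rot: [-1.106, -1.358, 1.358]
ft_force: [-0.2, 0.1, -0.1]
width: 0.997
```

Call:
servo_tool(
  rows=[
    {"dp":[0,0,0],"spin":-7},
    {"dp":[0,0,0],"spin":-14},
    {"dp":[0,0,0],"spin":-21},
    {"dp":[0,0,0],"spin":-28},
    {"dp":[0,0,0],"spin":-35},
  ],
)

```text
time: 7.1
tool_pos: [0.5561, -0.0741, 0.2821]
eef_rot: [-0.706, -1.779, 1.779]
ft_force: [1.1, -0.3, -0.3]
width: 1.002
```

Run:
```python
from h import *
to([.557,.022,.28]);print(arm.state()['qpos'].round(3))
```

```text
t 7.1 tcp [ 0.5561 -0.0741  0.2821] dp mm [ 65.3   2.1 -70.5] jaw deg -133.3 q6 0.599 f [ 1.1 -0.3 -0.3] w 1.002 tilt -1.0
[ 0.216  0.139 -0.155 -0.    -1.277  0.599]
```

Call:
servo_tool(
  rows=[
    {"dp":[22,0,-23],"spin":0},
    {"dp":[44,0,-46],"spin":0},
    {"dp":[65,0,-70],"spin":0},
    {"dp":[65,0,-70],"spin":0},
    {"dp":[65,0,-70],"spin":0},
  ],
)

```text
time: 7.52
tool_pos: [0.5576, 0.0228, 0.282]
eef_rot: [-0.709, -1.777, 1.777]
ft_force: [-0.2, 0.6, -1.4]
width: 0.998
```

Run:
```python
from h import *
to([.557,.022,.28]);print(arm.state()['qpos'].round(3))
im=capture('wrist');save(im,'w4')
for q in ['filler_neck','filler_plug','plug_grip','valve_grip','vent_silencer']:
    print(q,[(np.round(d['position'],4).tolist(),round(d['p'],2)) for d in landmark_of('wrist',q)])
s=arm.state();k=calibration('wrist');C=T(s)@k['hand_eye'];f=240/np.tan(np.radians(k['fovy']/2))
np.savez('w4.npz',C=C,f=f,cx=k['cx'],cy=k['cy'])
for p in [[.557,.022,.178],[.5575,-.0735,.136]]:
    v=C[:3,:3].T@(np.array(p)-C[:3,3]);th=np.arctan2(np.hypot(*v[:2]),v[2]);u=v[:2]/np.hypot(*v[:2])*f*th+[k['cx'],k['cy']];print(u)
```

```text
t 7.52 tcp [0.5576 0.0228 0.282 ] dp mm [-0.1  2.   1. ] jaw deg -133.5 q6 0.42 f [-0.2  0.6 -1.4] w 0.998 tilt -1.0
[ 0.392  0.134 -0.161 -0.    -1.275  0.42 ]
filler_neck []
filler_plug [([0.5548, 0.0151, 0.0783], 0.84), ([0.5147, 0.1328, 0.0031], 0.84), ([0.6194, 0.1344, -0.001], 0.69)]
plug_grip [([0.5562, 0.0216, 0.1606], 0.76), ([0.6238, 0.1347, 0.077], 0.6), ([0.7864, 0.0946, -0.0056], 0.56)]
valve_grip [([0.5596, -0.0732, 0.1266], 0.87)]
vent_silencer [([0.542, -0.1118, 0.0881], 0.98)]
[318.43355195 238.54469758]
[401.94964183 147.39285716]
```

View pics/w4.png

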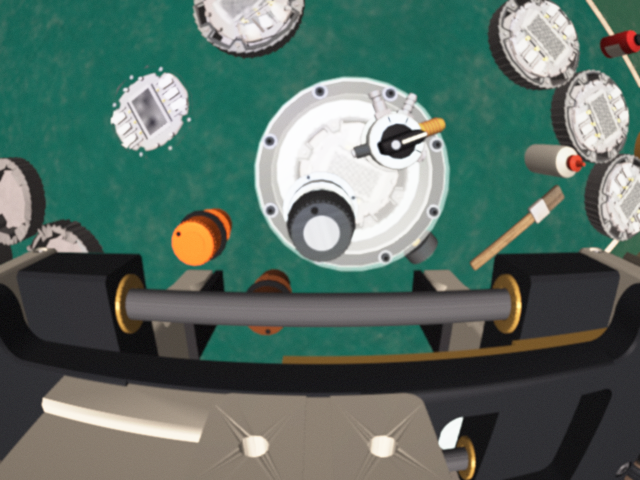

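Run:
```python
import cv2
a=cv2.imread('pics/w4.png')[165:275,260:400]
cv2.imwrite('pics/w4c.png',cv2.resize(a,None,fx=5,fy=5,interpolation=3))
```

```text
(no output)
```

View pics/w4c.png

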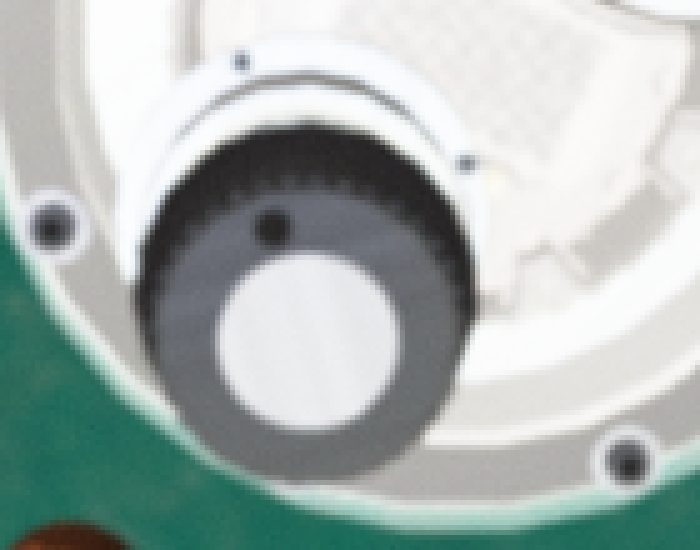

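Run:
```python
import numpy as np
d=np.load('w4.npz');C=d['C']
def bp(u,v,z):
    q=np.array([u-d['cx'],v-d['cy']]);r=np.hypot(*q);th=r/d['f'];r=r+1e-9
    w=C[:3,:3]@np.array([*(q/r*np.sin(th)),np.cos(th)]);return C[:3,3]+w*(z-C[2,3])/w[2]
c=bp(321.4,233.4,.179);o=bp(314.4,210.6,.179);print(c,o,np.degrees(np.arctan2(*(o-c)[1::-1])))
v=bp(395,145,.136);print(v)
```

```text
[0.55847327 0.01763652 0.179     ] [0.57397087 0.0097268  0.179     ] -27.039015537541133
[ 0.5628709  -0.07046012  0.136     ]
```

The plug's top is centred at about (321,233) and the dot is at (314,211), which is about -27° in world coordinates. The valve pointer rests at the silencer. I'll descend on the plug and grip it.

Call:
servo_tool(
  rows=[
    {"dp":[-1.5,25,1],"spin":0},
    {"dp":[-1.5,50,1],"spin":0},
    {"dp":[-1.5,75,1],"spin":0},
    {"dp":[-1.5,100,1],"spin":0},
    {"dp":[-1.5,100,1],"spin":0},
  ],
)

```text
time: 8.23
tool_pos: [0.5552, 0.0184, 0.1768]
eef_rot: [-0.705, -1.768, 1.776]
ft_force: [-1.1, 0.2, -0.9]
width: 1.0
```

Call:
servo_tool(
  rows=[
    {"dp":[0,10,0],"spin":0},
    {"dp":[0,20,0],"spin":0},
    {"dp":[0,30,0],"spin":0},
    {"dp":[0,34,0],"spin":0},
    {"dp":[0,34,0],"spin":0},
  ],
)

```text
time: 8.65
tool_pos: [0.5579, 0.0196, 0.1468]
eef_rot: [-0.71, -1.774, 1.776]
ft_force: [0.3, -0.5, 0.3]
width: 1.001
```

Call:
servo_tool(
  rows=[
    {"dp":[0,0,0],"spin":0},
    {"dp":[0,0,0],"spin":0},
    {"dp":[0,0,0],"spin":0},
    {"dp":[0,0,0],"spin":0},
    {"dp":[0,0,0],"spin":0},
  ],
  grip=-1,
  newtons=6,
)

```text
time: 9.07
tool_pos: [0.5584, 0.0198, 0.1479]
eef_rot: [-0.712, -1.776, 1.775]
ft_force: [-0.1, 0.1, -0.1]
width: 0.684
```

Call:
servo_tool(
  rows=[
    {"dp":[0,0,0],"spin":0},
    {"dp":[0,0,0],"spin":0},
    {"dp":[0,0,0],"spin":0},
    {"dp":[0,0,0],"spin":0},
    {"dp":[0,0,0],"spin":0},
  ],
)

```text
time: 9.48
tool_pos: [0.5583, 0.0197, 0.1476]
eef_rot: [-0.711, -1.775, 1.775]
ft_force: [-0.8, 0.1, 1.7]
width: 0.518
```

Run:
```python
from h import *
to([.557,.022,.147]);print(arm.state()['qpos'].round(3))
```

```text
t 9.48 tcp [0.5583 0.0197 0.1476] dp mm [ 2.5  0.6 -0.8] jaw deg -133.7 q6 0.423 f [-0.8  0.1  1.7] w 0.518 tilt -1.0
[ 0.386  0.234 -0.357  0.    -0.98   0.423]
```

Gripped at 45.6 mm with no side force along the jaws. To centre the other axis as well, I'll regrip at 90°; this also gives more wrist range for backing up.

Call:
servo_tool(
  rows=[
    {"dp":[0,0,0],"spin":0},
    {"dp":[0,0,0],"spin":0},
    {"dp":[0,0,0],"spin":0},
    {"dp":[0,0,0],"spin":0},
    {"dp":[0,0,0],"spin":5},
  ],
  grip=0.7,
)

```text
time: 9.9
tool_pos: [0.5583, 0.0198, 0.1475]
eef_rot: [-0.776, -1.719, 1.719]
ft_force: [-0.3, -0.4, 0.3]
width: 0.825
```

Call:
servo_tool(
  rows=[
    {"dp":[0,0,0],"spin":7},
    {"dp":[0,0,0],"spin":14},
    {"dp":[0,0,0],"spin":21},
    {"dp":[0,0,0],"spin":28},
    {"dp":[0,0,0],"spin":35},
  ],
)

```text
time: 10.32
tool_pos: [0.5583, 0.0197, 0.1475]
eef_rot: [-1.158, -1.286, 1.286]
ft_force: [0.7, -0.6, 0.6]
width: 0.851
```

Call:
servo_tool(
  rows=[
    {"dp":[0,0,0],"spin":7},
    {"dp":[0,0,0],"spin":14},
    {"dp":[0,0,0],"spin":21},
    {"dp":[0,0,0],"spin":28},
    {"dp":[0,0,0],"spin":35},
  ],
)

```text
time: 10.73
tool_pos: [0.5583, 0.0197, 0.1475]
eef_rot: [-1.407, -0.829, 0.829]
ft_force: [-0.1, 0.5, -0.1]
width: 0.848
```

Call:
servo_tool(
  rows=[
    {"dp":[0,0,0],"spin":7},
    {"dp":[0,0,0],"spin":14},
    {"dp":[0,0,0],"spin":15},
    {"dp":[0,0,0],"spin":15},
    {"dp":[0,0,0],"spin":15},
  ],
)

```text
time: 11.15
tool_pos: [0.5583, 0.0197, 0.1476]
eef_rot: [-1.476, -0.635, 0.635]
ft_force: [0.4, 0.1, 0.0]
width: 0.855
```

Call:
servo_tool(
  rows=[
    {"dp":[0,0,0],"spin":0},
    {"dp":[0,0,0],"spin":0},
    {"dp":[0,0,0],"spin":0},
    {"dp":[0,0,0],"spin":0},
    {"dp":[0,0,0],"spin":0},
  ],
  grip=-1,
)

```text
time: 11.57
tool_pos: [0.5582, 0.0197, 0.1476]
eef_rot: [-1.477, -0.632, 0.633]
ft_force: [-1.5, 0.9, 1.2]
width: 0.537
```

Call:
servo_tool(
  rows=[
    {"dp":[0,0,0],"spin":0},
    {"dp":[0,0,0],"spin":0},
    {"dp":[0,0,0],"spin":0},
    {"dp":[0,0,0],"spin":0},
    {"dp":[0,0,0],"spin":0},
  ],
)

```text
time: 11.98
tool_pos: [0.5583, 0.0198, 0.1476]
eef_rot: [-1.477, -0.632, 0.632]
ft_force: [0.6, 0.3, 0.0]
width: 0.522
```

Run:
```python
from h import *
to([.5583,.0197,.147]);print(arm.state()['qpos'].round(3))
```

```text
t 11.98 tcp [0.5583 0.0198 0.1476] dp mm [-0.   0.6 -0.1] jaw deg 136.3 q6 -1.148 f [0.6 0.3 0. ] w 0.522 tilt -1.0
[ 0.386  0.234 -0.357 -0.    -0.98  -1.148]
```

Call:
servo_tool(
  rows=[
    {"dp":[0,0,0],"spin":0},
    {"dp":[0,0,0],"spin":0},
    {"dp":[0,0.4,0],"spin":0},
    {"dp":[0,0.8,0],"spin":0},
    {"dp":[0,0.8,0],"spin":0},
  ],
  newtons=20,
)

```text
time: 12.4
tool_pos: [0.5583, 0.0198, 0.1475]
eef_rot: [-1.477, -0.633, 0.632]
ft_force: [-2.3, 0.8, 6.7]
width: 0.519
```

Call:
servo_tool(
  rows=[
    {"dp":[0,-0.15,0],"spin":-4},
    {"dp":[0,-0.3,0],"spin":-8},
    {"dp":[0,-0.45,0],"spin":-12},
    {"dp":[0,-0.6,0],"spin":-16},
    {"dp":[0,-0.75,0],"spin":-20},
  ],
)

```text
time: 12.82
tool_pos: [0.5585, 0.0197, 0.1483]
eef_rot: [-1.376, -0.903, 0.902]
ft_force: [-2.0, 1.2, 5.9]
width: 0.525
```

Call:
servo_tool(
  rows=[
    {"dp":[0,-0.12,0],"spin":-3},
    {"dp":[0,-0.23,0],"spin":-6},
    {"dp":[0,-0.35,0],"spin":-9},
    {"dp":[0,-0.47,0],"spin":-12},
    {"dp":[0,-0.58,0],"spin":-15},
  ],
)

```text
time: 13.23
tool_pos: [0.5585, 0.0199, 0.1488]
eef_rot: [-1.276, -1.1, 1.099]
ft_force: [-1.5, 1.3, 5.6]
width: 0.525
```

Call:
servo_tool(
  rows=[
    {"dp":[0,-0.08,0],"spin":-2},
    {"dp":[0,-0.16,0],"spin":-4},
    {"dp":[0,-0.23,0],"spin":-6},
    {"dp":[0,-0.31,0],"spin":-8},
    {"dp":[0,-0.39,0],"spin":-10},
  ],
)

```text
time: 13.65
tool_pos: [0.5585, 0.0199, 0.1492]
eef_rot: [-1.198, -1.229, 1.227]
ft_force: [-2.0, 2.3, 5.4]
width: 0.519
```

Call:
servo_tool(
  rows=[
    {"dp":[0,-0.08,0],"spin":-2},
    {"dp":[0,-0.16,0],"spin":-4},
    {"dp":[0,-0.23,0],"spin":-6},
    {"dp":[0,-0.31,0],"spin":-8},
    {"dp":[0,-0.39,0],"spin":-10},
  ],
)

```text
time: 14.07
tool_pos: [0.5584, 0.0197, 0.1495]
eef_rot: [-1.108, -1.355, 1.355]
ft_force: [-1.2, 1.2, 5.0]
width: 0.522
```

Run:
```python
from h import *
to([.5583,.0197,.147])
save(capture('wrist'),'w5')
```

```text
t 14.07 tcp [0.5584 0.0197 0.1495] dp mm [-0.   2.5  0.1] jaw deg -168.6 q6 -0.186 f [-1.2  1.2  5. ] w 0.522 tilt -1.0
```

View pics/w5.png

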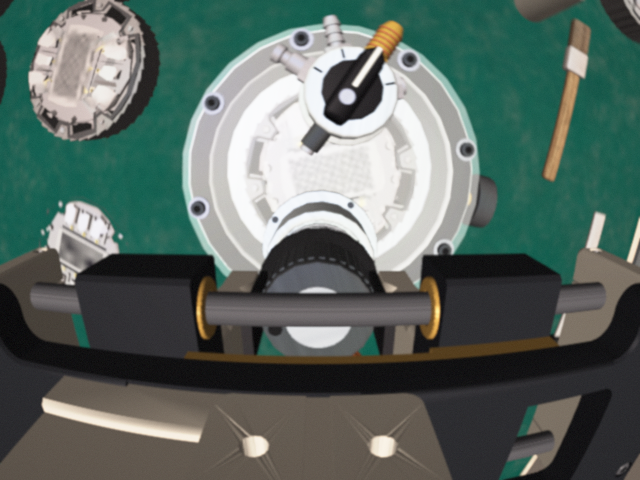

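The dot sits at (274,330), left of the plug's centre, which puts it at about +29° in world coordinates. The plug has turned the full 55° with the fingers. Continuing.

Call:
servo_tool(
  rows=[
    {"dp":[0,-0.08,0],"spin":-2},
    {"dp":[0,-0.16,0],"spin":-4},
    {"dp":[0,-0.23,0],"spin":-6},
    {"dp":[0,-0.31,0],"spin":-8},
    {"dp":[0,-0.39,0],"spin":-10},
  ],
)

```text
time: 14.53
tool_pos: [0.5583, 0.0196, 0.1498]
eef_rot: [-1.009, -1.479, 1.479]
ft_force: [-1.5, -0.6, 4.8]
width: 0.519
```

Call:
servo_tool(
  rows=[
    {"dp":[0,-0.08,0],"spin":-2},
    {"dp":[0,-0.16,0],"spin":-4},
    {"dp":[0,-0.23,0],"spin":-6},
    {"dp":[0,-0.31,0],"spin":-8},
    {"dp":[0,-0.39,0],"spin":-10},
  ],
)

```text
time: 14.95
tool_pos: [0.5579, 0.0196, 0.1494]
eef_rot: [-0.897, -1.6, 1.601]
ft_force: [0.4, 0.1, -2.8]
width: 0.521
```

The push is gone and only the plug's weight (-2.8 N) is left, so it has passed the thread end. I'll lower it 7 mm.

Call:
servo_tool(
  rows=[
    {"dp":[0,1.5,0],"spin":0},
    {"dp":[0,3,0],"spin":0},
    {"dp":[0,4.5,0],"spin":0},
    {"dp":[0,5.5,0],"spin":0},
    {"dp":[0,5.5,0],"spin":0},
  ],
)

```text
time: 15.37
tool_pos: [0.5581, 0.0197, 0.1437]
eef_rot: [-0.899, -1.599, 1.6]
ft_force: [-0.8, 0.0, -2.9]
width: 0.52
```

Call:
servo_tool(
  rows=[
    {"dp":[0,0.5,0],"spin":0},
    {"dp":[0,1,0],"spin":0},
    {"dp":[0,1.4,0],"spin":0},
    {"dp":[0,1.4,0],"spin":0},
    {"dp":[0,1.4,0],"spin":0},
  ],
)

```text
time: 15.78
tool_pos: [0.5582, 0.0197, 0.1434]
eef_rot: [-0.899, -1.6, 1.6]
ft_force: [-3.5, 0.7, 5.3]
width: 0.524
```

It dropped about 6.5–7 mm (z 0.1499 → 0.1434) and now rests with 5 N. Turning forward, with a regrasp half way.

Call:
servo_tool(
  rows=[
    {"dp":[0,0,0],"spin":3},
    {"dp":[0,0.1,0],"spin":8},
    {"dp":[0,0.3,0],"spin":14},
    {"dp":[0,0.55,0],"spin":20},
    {"dp":[0,0.75,0],"spin":25},
  ],
)

```text
time: 16.2
tool_pos: [0.5585, 0.02, 0.1425]
eef_rot: [-1.158, -1.287, 1.286]
ft_force: [-2.4, 2.2, 2.6]
width: 0.524
```

Call:
servo_tool(
  rows=[
    {"dp":[0,0.23,0],"spin":6},
    {"dp":[0,0.47,0],"spin":12},
    {"dp":[0,0.7,0],"spin":18},
    {"dp":[0,0.93,0],"spin":24},
    {"dp":[0,1.17,0],"spin":30},
  ],
)

```text
time: 16.62
tool_pos: [0.5586, 0.0199, 0.1413]
eef_rot: [-1.379, -0.897, 0.896]
ft_force: [-2.0, 1.9, 2.2]
width: 0.52
```

Forces stay low and it sinks with the pitch. Continuing to about 170°.

Call:
servo_tool(
  rows=[
    {"dp":[0,0.23,0],"spin":6},
    {"dp":[0,0.47,0],"spin":12},
    {"dp":[0,0.7,0],"spin":18},
    {"dp":[0,0.93,0],"spin":24},
    {"dp":[0,1.17,0],"spin":30},
  ],
)

```text
time: 17.03
tool_pos: [0.5585, 0.02, 0.1401]
eef_rot: [-1.514, -0.494, 0.492]
ft_force: [-2.6, 1.9, 3.5]
width: 0.519
```

Call:
servo_tool(
  rows=[
    {"dp":[0,0.23,0],"spin":6},
    {"dp":[0,0.47,0],"spin":12},
    {"dp":[0,0.7,0],"spin":18},
    {"dp":[0,0.93,0],"spin":24},
    {"dp":[0,1.17,0],"spin":30},
  ],
)

```text
time: 17.45
tool_pos: [0.5586, 0.02, 0.139]
eef_rot: [-1.569, -0.084, 0.082]
ft_force: [-2.6, 1.1, 3.3]
width: 0.521
```

Call:
servo_tool(
  rows=[
    {"dp":[0,0.23,0],"spin":6},
    {"dp":[0,0.47,0],"spin":12},
    {"dp":[0,0.7,0],"spin":18},
    {"dp":[0,0.93,0],"spin":24},
    {"dp":[0,1.17,0],"spin":30},
  ],
)

```text
time: 17.87
tool_pos: [0.5585, 0.0198, 0.1378]
eef_rot: [-1.546, 0.327, -0.328]
ft_force: [-2.1, 0.3, 2.5]
width: 0.52
```

Call:
servo_tool(
  rows=[
    {"dp":[0,0.23,0],"spin":6},
    {"dp":[0,0.47,0],"spin":12},
    {"dp":[0,0.7,0],"spin":18},
    {"dp":[0,0.93,0],"spin":24},
    {"dp":[0,0.97,0],"spin":25},
  ],
)

```text
time: 18.28
tool_pos: [0.5583, 0.0197, 0.1368]
eef_rot: [-1.466, 0.666, -0.667]
ft_force: [-3.7, 0.7, 4.1]
width: 0.522
```

Run:
```python
from h import *
to([.5583,.0197,.147])
save(capture('wrist'),'w6')
```

```text
t 18.28 tcp [0.5583 0.0197 0.1368] dp mm [ -0.  -10.2  -0. ] jaw deg 41.1 q6 -2.811 f [-3.7  0.7  4.1] w 0.522 tilt -1.0
```

View pics/w6.png

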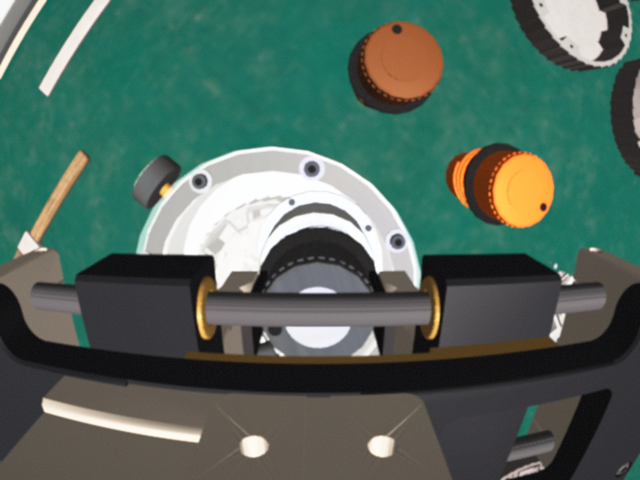

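The dot is still at (275,330) relative to the jaws, so there was no slip in the 170° forward. I'll release, wind back 200° and regrip.

Call:
servo_tool(
  rows=[
    {"dp":[0,-0.5,0],"spin":0},
    {"dp":[0,-0.5,0],"spin":0},
    {"dp":[0,-0.5,0],"spin":0},
    {"dp":[0,-0.5,0],"spin":0},
    {"dp":[0,-0.5,0],"spin":0},
  ],
  grip=0.5,
)

```text
time: 18.75
tool_pos: [0.5584, 0.0197, 0.1368]
eef_rot: [-1.467, 0.663, -0.663]
ft_force: [-0.3, 1.0, -0.1]
width: 0.745
```

Call:
servo_tool(
  rows=[
    {"dp":[0,0,0],"spin":-7},
    {"dp":[0,0,0],"spin":-14},
    {"dp":[0,0,0],"spin":-21},
    {"dp":[0,0,0],"spin":-28},
    {"dp":[0,0,0],"spin":-35},
  ],
)

```text
time: 19.17
tool_pos: [0.5583, 0.0197, 0.1368]
eef_rot: [-1.563, 0.182, -0.182]
ft_force: [-0.3, 0.1, -0.2]
width: 0.752
```

Call:
servo_tool(
  rows=[
    {"dp":[0,0,0],"spin":-7},
    {"dp":[0,0,0],"spin":-14},
    {"dp":[0,0,0],"spin":-21},
    {"dp":[0,0,0],"spin":-28},
    {"dp":[0,0,0],"spin":-35},
  ],
)

```text
time: 19.58
tool_pos: [0.5583, 0.0197, 0.1368]
eef_rot: [-1.55, -0.298, 0.297]
ft_force: [0.2, 0.6, 0.0]
width: 0.748
```

Call:
servo_tool(
  rows=[
    {"dp":[0,0,0],"spin":-7},
    {"dp":[0,0,0],"spin":-14},
    {"dp":[0,0,0],"spin":-21},
    {"dp":[0,0,0],"spin":-28},
    {"dp":[0,0,0],"spin":-35},
  ],
)

```text
time: 20.0
tool_pos: [0.5583, 0.0197, 0.1368]
eef_rot: [-1.429, -0.772, 0.772]
ft_force: [0.3, 0.4, 0.4]
width: 0.746
```

Call:
servo_tool(
  rows=[
    {"dp":[0,0,0],"spin":-7},
    {"dp":[0,0,0],"spin":-14},
    {"dp":[0,0,0],"spin":-21},
    {"dp":[0,0,0],"spin":-28},
    {"dp":[0,0,0],"spin":-35},
  ],
)

```text
time: 20.42
tool_pos: [0.5584, 0.0197, 0.1368]
eef_rot: [-1.195, -1.231, 1.231]
ft_force: [-0.8, -0.2, 0.4]
width: 0.747
```

Call:
servo_tool(
  rows=[
    {"dp":[0,0,0],"spin":-7},
    {"dp":[0,0,0],"spin":-14},
    {"dp":[0,0,0],"spin":-21},
    {"dp":[0,0,0],"spin":-28},
    {"dp":[0,0,0],"spin":-35},
  ],
)

```text
time: 20.83
tool_pos: [0.5583, 0.0197, 0.1368]
eef_rot: [-0.835, -1.664, 1.664]
ft_force: [-0.3, -0.3, -0.1]
width: 0.749
```

Call:
servo_tool(
  rows=[
    {"dp":[0,0,0],"spin":-7},
    {"dp":[0,0,0],"spin":-14},
    {"dp":[0,0,0],"spin":-21},
    {"dp":[0,0,0],"spin":-25},
    {"dp":[0,0,0],"spin":-25},
  ],
)

```text
time: 21.25
tool_pos: [0.5583, 0.0197, 0.1368]
eef_rot: [-0.493, -1.944, 1.944]
ft_force: [0.1, 0.2, 0.5]
width: 0.75
```

Call:
servo_tool(
  rows=[
    {"dp":[0,0,0],"spin":0},
    {"dp":[0,0,0],"spin":0},
    {"dp":[0,0,0],"spin":0},
    {"dp":[0,0,0],"spin":0},
    {"dp":[0,0,0],"spin":0},
  ],
  grip=-1,
)

```text
time: 21.67
tool_pos: [0.5583, 0.0197, 0.1369]
eef_rot: [-0.496, -1.941, 1.941]
ft_force: [0.7, 0.0, -0.3]
width: 0.518
```

Call:
servo_tool(
  rows=[
    {"dp":[0,0,0],"spin":0},
    {"dp":[0,0,0],"spin":0},
    {"dp":[0,0,0],"spin":0},
    {"dp":[0,0,0],"spin":0},
    {"dp":[0,0,0],"spin":0},
  ],
)

```text
time: 22.08
tool_pos: [0.5583, 0.0198, 0.1369]
eef_rot: [-0.496, -1.941, 1.941]
ft_force: [0.0, 0.3, 0.1]
width: 0.519
```

Run:
```python
from h import *
to([.5583,.0197,.1368])
save(capture('wrist'),'w7')
```

```text
t 22.08 tcp [0.5583 0.0198 0.1369] dp mm [-0.   0.1  0. ] jaw deg -118.7 q6 0.685 f [0.  0.3 0.1] w 0.519 tilt -1.0
```

View pics/w7.png

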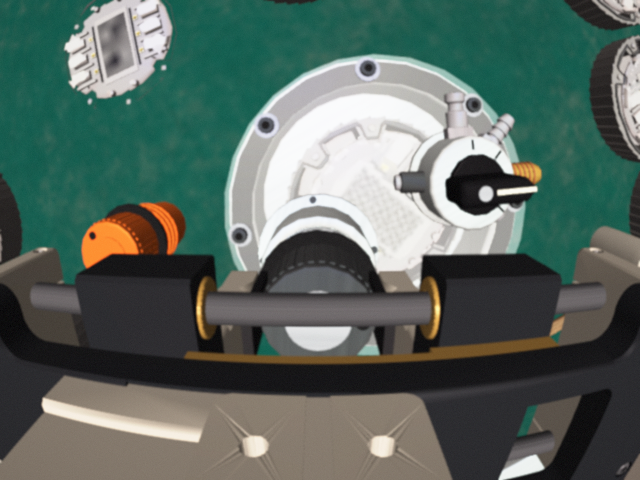

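The plug stayed put and the valve pointer is still at the silencer. Next, the second forward stroke of 194°.

Call:
servo_tool(
  rows=[
    {"dp":[0,0.5,0],"spin":4},
    {"dp":[0,0.8,0],"spin":10},
    {"dp":[0,1.0,0],"spin":16},
    {"dp":[0,1.25,0],"spin":22},
    {"dp":[0,1.45,0],"spin":28},
  ],
)

```text
time: 22.55
tool_pos: [0.5584, 0.0197, 0.1357]
eef_rot: [-0.879, -1.62, 1.62]
ft_force: [-0.7, 0.7, 2.2]
width: 0.521
```

Call:
servo_tool(
  rows=[
    {"dp":[0,0.23,0],"spin":6},
    {"dp":[0,0.47,0],"spin":12},
    {"dp":[0,0.7,0],"spin":18},
    {"dp":[0,0.93,0],"spin":24},
    {"dp":[0,1.17,0],"spin":30},
  ],
)

```text
time: 22.97
tool_pos: [0.5581, 0.0198, 0.1345]
eef_rot: [-1.183, -1.248, 1.248]
ft_force: [-2.2, 1.1, 4.5]
width: 0.522
```

Call:
servo_tool(
  rows=[
    {"dp":[0,0.23,0],"spin":6},
    {"dp":[0,0.47,0],"spin":12},
    {"dp":[0,0.7,0],"spin":18},
    {"dp":[0,0.93,0],"spin":24},
    {"dp":[0,1.17,0],"spin":30},
  ],
)

```text
time: 23.38
tool_pos: [0.5578, 0.02, 0.1334]
eef_rot: [-1.395, -0.856, 0.856]
ft_force: [-4.0, 2.3, 4.9]
width: 0.521
```

Call:
servo_tool(
  rows=[
    {"dp":[0,0.23,0],"spin":6},
    {"dp":[0,0.47,0],"spin":12},
    {"dp":[0,0.7,0],"spin":18},
    {"dp":[0,0.93,0],"spin":24},
    {"dp":[0,1.17,0],"spin":30},
  ],
)

```text
time: 23.8
tool_pos: [0.5578, 0.02, 0.1323]
eef_rot: [-1.523, -0.452, 0.452]
ft_force: [-4.1, 3.0, 5.1]
width: 0.526
```

Call:
servo_tool(
  rows=[
    {"dp":[0,0.23,0],"spin":6},
    {"dp":[0,0.47,0],"spin":12},
    {"dp":[0,0.7,0],"spin":18},
    {"dp":[0,0.93,0],"spin":24},
    {"dp":[0,1.17,0],"spin":30},
  ],
)

```text
time: 24.22
tool_pos: [0.5579, 0.0201, 0.1311]
eef_rot: [-1.57, -0.042, 0.042]
ft_force: [-3.8, 2.9, 4.8]
width: 0.519
```

Call:
servo_tool(
  rows=[
    {"dp":[0,0.23,0],"spin":6},
    {"dp":[0,0.47,0],"spin":12},
    {"dp":[0,0.7,0],"spin":18},
    {"dp":[0,0.93,0],"spin":24},
    {"dp":[0,1.17,0],"spin":30},
  ],
)

```text
time: 24.63
tool_pos: [0.558, 0.0201, 0.1299]
eef_rot: [-1.539, 0.369, -0.368]
ft_force: [-3.0, 2.4, 3.9]
width: 0.52
```

Call:
servo_tool(
  rows=[
    {"dp":[0,0.23,0],"spin":6},
    {"dp":[0,0.47,0],"spin":12},
    {"dp":[0,0.62,0],"spin":16},
    {"dp":[0,0.4,0],"spin":16},
    {"dp":[0,0.3,0],"spin":16},
  ],
)

```text
time: 25.05
tool_pos: [0.558, 0.0199, 0.1293]
eef_rot: [-1.492, 0.581, -0.58]
ft_force: [-3.4, 2.1, 2.4]
width: 0.52
```

Run:
```python
from h import *
to([.5583,.0197,.1368])
save(capture('wrist'),'w8');t=capture('top');save(cv2.resize(t[165:325,240:440],(750,600),interpolation=3),'top8')
to([.5583,.0197,.1368]);print(arm.state()['ft_torque'],arm.state()['qvel'].round(3))
for q in ['valve_grip','vent_silencer','filler_plug','silicone_oil','spare_lens','dust_brush']:
    print(q,[(np.round(d['position'],4).tolist(),round(d['p'],2)) for d in landmark_of('top',q)][:2])
```

```text
t 25.05 tcp [0.558  0.0199 0.1293] dp mm [ 0.4 -7.5  0. ] jaw deg 47.5 q6 -2.699 f [-3.4  2.1  2.4] w 0.52 tilt -1.0
t 25.15 tcp [0.5581 0.0199 0.1293] dp mm [ 0.3 -7.5  0. ] jaw deg 47.5 q6 -2.699 f [-2.9  3.4  3.5] w 0.527 tilt -1.0
[ 1.02292201  1.01797512 -0.06414856] [-0.002  0.    -0.     0.    -0.001 -0.009]
valve_grip [([0.5605, -0.074, 0.1194], 0.61)]
vent_silencer [([0.5397, -0.1203, 0.0905], 0.63)]
filler_plug [([0.5243, 0.1411, -0.001], 0.81)]
silicone_oil [([0.4071, -0.2302, 0.0005], 0.77), ([0.5427, -0.113, 0.0874], 0.69)]
spare_lens []
dust_brush [([0.3499, -0.1507, -0.0021], 0.78)]
```

View pics/w8.png

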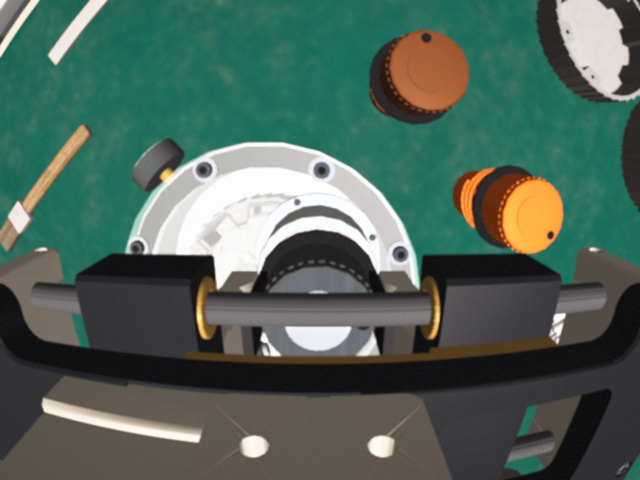

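View pics/top8.png

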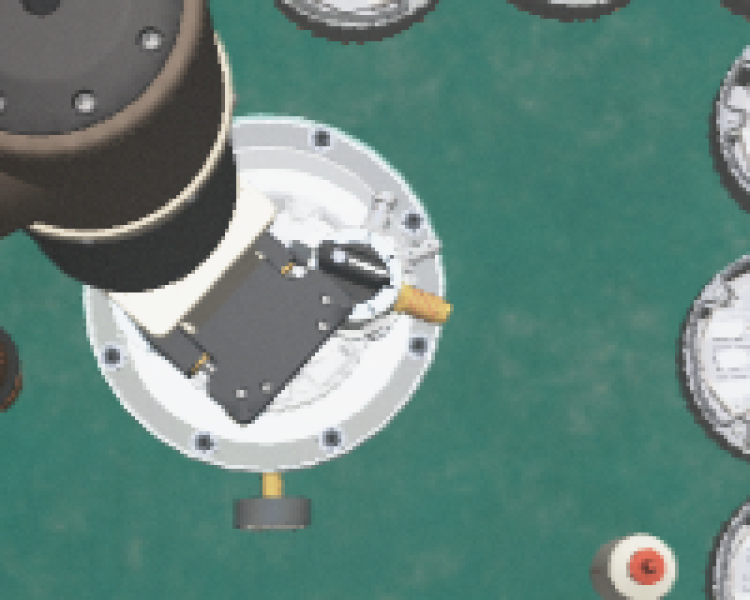

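The last views show the pointer at the silencer. The plug's dot is at (363,325) in the wrist view, about +32 to +44° in world coordinates, where it was at the drop. z is 0.1293, 14 mm below the drop. The arm is at rest and holding with 20 N, so I'm handing in.

```bash
python3 -c "
from bench import arm
print(arm.sign_off())"
```

```text
the job is handed in; nothing more can be done
None
```

The valve is at the brass vent silencer, and the filler plug is started in its thread and one full turn in. The arm is still holding it with 20 N. I handed the job in at about 25 s; no verdict is reported.

- **Valve:** I turned it about 90° clockwise from the coupling nipple. Both camera views afterwards show the pointer in line with the silencer.
- **Drop into the thread:** I turned the plug backward under a light push of 5–6 N. The push vanished between 65° and 75°, and the plug then sank 6.5–7 mm.
- **Full turn forward:** I ran it in two strokes, 170° and 194°, with one regrip between. At the end the tool was about 14 mm below the drop height, with low forces and nothing moving.
- **Where the checks were weaker:**
  - The dot's final angle read by eye was about 32°, against 44° from the counted turns. The height agrees with the counted turns.
  - At the end, the top camera found the bottle within 3 mm of its first position and found the brush. The network did not report the lens there; I had seen it in place in the wrist picture just before the second stroke. I took no starting position for the brush or lens to compare against.

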